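Shut the battery bay and latch it

ROBOT

A 6-joint arm with a two-finger parallel gripper is mounted at the origin on a cart in front of the work surface, level with it; the furniture and walls round the work are solid. World frame = base frame: x ahead of the robot, y to its left, z up, the work surface at z = 0. Lengths are in mm, angles in rad, forces in N, time in s.
With the tool pointing down it reaches from about 350 to 975 mm from the base axis. Payload 7.1 kg.
Tool frame: the origin (TCP) lies at the very end of the fingers, on their centre line; the grasp point (between the pads) lies 19 mm behind it; z points along the fingers, y is the line along which they close (so a half turn about z gives the same grasp; the last joint's range is limited). The gripper opens to 88 mm and grips with 3 to 60 N. Pads are 20 mm wide; open, the fingers measure 115 mm over their backs; the gripper's body (75 mm by 178 mm) begins 61 mm behind the grasp point.
Start: joints at [1.201, 0.423, 1.63, -0, 1.089, -0.019], TCP at [214.749, 586.931, 222.675] pointing down, gripper open.
Joint ranges: [-3, 3], [-0.9, 2.11], [0.09, 2.58], [-1.31, 4.45], [0.11, 2.69], [-2.54, 2.54]. Speed limits (rad/s): [2.39, 2.39, 3.01, 3.14, 3.14, 3.14].

INTERFACE

Orientations are given as a rotation vector (axis times angle).
In Python, from workcell import * gives the robot as it stands.
- The arm moves only by the tool step_arm, never from a script. Its argument "deltas" is a list of rows, each a list of 3 entries, a list of its own where there are three numbers: the shift along the tool's x, y, z in units of 300 mm (1.0 is 300 mm), then the turn, a rotation vector about the tool's x, y, z in units of 1.5 rad (1.0 is 1.5 rad), then the gripper command: -1 is shut, 1 is fully open, values between are in proportion. In form: [[[dx, dy, dz], [rx, ry, rz], gripper], ...]. A call has 1 to 20 rows; each row is the pose to reach, as a shift and turn from the pose commanded when the call began, along the tool's axes at that moment; what a row does not reach only later rows make up. A row lasts 1/12 s, in which the tool goes at most 41.7 mm and 7.16 degrees, less where a joint would pass 70% of its speed; a pose out of reach is approached as far as the arm can. A call with a number of a shift or a turn outside -1 to 1 is refused whole. A call with a gripper value outside its range is refused whole. The fingers move at their own pace and stop on an object; the grip force is fixed at half the most. Time passes only in rows, so rows that repeat a pose let the fingers close. It gives the time, the measured TCP pose, the force, the opening and the grip force at its end, in the units of the state.
- get_obs(): the state, without advancing time (a new reading comes with each control period).
- get_image(name): name is "scene" or "top"; returns a dict with "pixels" (400x640x3 uint8, red, green, blue), "fx", "fy", "cx", "cy" (pixels), "dist_coeffs" ([k1, k2, p1, p2, k3] as OpenCV has them; the pictures are not rectified), "T" (4x4, takes a point from camera to world coordinates). Camera axes: x right, y down, z forward; pixel columns grow to the right and rows downward; lengths in mm; the calibration is good to about 2 mm. A picture is of the moment at which its call begins. There is no depth.
- close_job(): hands the job in; it is judged then, once.
The state is a dict: "t": time; "qpos": joint angles; "qvel": joint speeds; "joint_torque": joint torques, N m; "ee_pos": TCP position; "orientation": TCP orientation; "ft_force": force on the tool from outside, world axes, zero at the start; "moment": the same for the moment, N m; "width": finger opening in mm; "grasp_force": force on a finger pad.
Only numpy, scipy, OpenCV 4.12 (cv2) and the standard library are available. Lean on these libraries where they do the work, as an engineer would, in place of code of your own. Each camera call takes 0.05 s, during which the arm holds its last target. There are 200 camera calls.

TASK

Close the blue battery bay: hook the yellow lip of its white cover under the ledge at the bay's far end, then swing the other end down until the cover lies flush on the rim. Then press the red sprung lever over and down onto the cover end until its catch holds it down by itself. Leave the other things on the bench where they are.

Things in the scene. Friction and masses are not known exactly. Their poses are not given: they have to be found in the camera images.
- bay_seat (a point): blue open battery bay, fixed, 160 x 128 mm, rim 50 mm above the bench, opening 130 x 92 mm. Point in the rim plane; z up, +x to the ledge end, -x to the lever end. Cover shut: axes parallel to these, grip centre 21 mm straight above this point. Flared side cheeks 10 mm above the rim leave 4 mm each side of the cover. Inner wall faces at x = -64 and +66 mm
- ledge (a point): lower front edge of the ledge, 11 mm above the rim, at x = +70 mm in the bay's frame; the slot under it is 11 mm high, 116 mm wide and runs back 12 mm to a stop. The ledge bar is 8 mm thick, 18 mm deep. Axes as bay_seat
- cover_grip (a point): centre of the orange grip bar on the loose white cover: bar 64 (x) x 16 (y) x 32 mm high; plate top 16, underside 21 mm below the point. Plate 108 mm wide, x = -72 to +80 mm, the last 14 mm at +x the yellow lip. A 9 mm skirt below (across at x = -61 to -57, along y = +-42 from x = -57 to 30) drops into the bay's opening, 3 mm clear. Starts flat on its skirt, point 30 mm above the bench
- cover_lip (a point): middle of the end of the cover's yellow lip, half-way through its 4 mm thickness: 80 mm along the cover's +x from the grip centre and 19 mm below it. Shut, it is about 10 mm under the ledge, resting on the rim
- cover_near (a point): middle of the lower edge of the plate at the cover's other end: 72 mm along -x from the grip centre and 21 mm below it; lies on the rim when shut.
- lever_hinge (a point): pivot of the red lever, 172 mm from bay_seat along the bay's -x and 17 mm above the rim plane; the hinge line is the bay's y. Axes as bay_seat. The post of the brass catch stands at x = -110 to -96, y = 9 to 25 mm in the bay's frame, its top 35 mm above the rim plane; two pivot posts, 26 mm above it, at x = -186 to -160 mm
- lever_pad (a point): middle of the pressing face of the ribbed 36 x 36 mm pad at the end of the red lever, 105 mm along it from the pivot, 6 mm out from its middle plane (lever 118 x 12 mm thick). Starts 1.15 rad above level, leaning to the bay, clear of the cover; swings about lever_hinge towards the bay until level over the cover's end. Latched: 23 mm above the rim plane, 67 mm along -x from bay_seat
- lever (a joint): rad pressed: 0 = up (sprung; pushes back 2 to 5 N at the pad, about 6 N just before latching). A brass catch beside it snaps over its pin at 1.05 to 1.15 (1.15 = level); end stop 1.20. Pressed to the stop and let go it stays at about 1.15 to 1.18; let go before the snap it springs up. It cannot come down if the cover is not flush
- motor_driver: bystander: red motor driver, 154 x 73 x 32 mm, origin under its centre
- clamp_meter: bystander: black and green clamp meter, 184 x 69 x 40 mm, origin under its centre
- battery_pack: bystander: blue battery pack, 178 x 48 x 27 mm, origin under its centre
- screwdriver: bystander: screwdriver with amber handle, 207 x 24 x 23 mm, origin under its centre
- flux_tin: bystander: round cream tin, 55 x 24 mm, origin under its centre

How it is judged (in metres and radians):
On the way, in this order (a step that is already met when the one before it is completed fails the run):
1. the cover is hooked under the ledge and shut flush on the rim, the lever still up (x of cover_lip in the frame of bay_seat above 0.0745 m and z of cover_lip in the frame of bay_seat below 0.006 m and z of cover_near in the frame of bay_seat below 0.004 m and angle between the x axis of cover_grip and the x axis of bay_seat, either way round below 0.12 rad and value of joint lever below 0.6 rad), for 0.2 s.
2. the lever is pressed down to its catch (value of joint lever above 1.1 rad), for 0.1 s.
At the end, for the whole second after the job is handed in: the cover's lip is at least 4.5 mm under the ledge, the cover lies flush (its near end within 4 mm of the rim, its lip within 4 mm of lying on it), within 8 mm of its place and 7 degrees of straight, and the lever stays down on its catch (over 1.10 rad) with nothing touching it (value of joint lever above 1.1 rad and x of cover_lip in the frame of bay_seat above 0.0745 m and z of cover_lip in the frame of bay_seat below 0.006 m and z of cover_near in the frame of bay_seat below 0.004 m and angle between the x axis of cover_grip and the x axis of bay_seat, either way round below 0.12 rad and horizontal distance between cover_grip and bay_seat below 0.008 m).
It fails at once if a loose bystander (motor driver, clamp meter, battery pack, screwdriver, tin) is pushed more than 30 mm (distance of any of motor_driver, clamp_meter, battery_pack, screwdriver, flux_tin from where it was at the start of the episode above 0.03 m).
It also fails if it takes over 64 s, if anything falls off the work surface, if the arm or the gripper's body presses on something with over 40 N, if the wrist force passes 120 N, or if a joint passes its speed limit or range.

## Working session

There is one attempt and no reset: what is moved stays moved. The work goes in short steps, Python scripts to look and compute and a tool call to move; the robot and the scene stay as the last step left them, time stands still between calls to the robot, and variables do not carry over. Pictures are saved under pics/ and viewed, at most 10 in all, crops included, and the job is handed in when it is done.

Besides the shell and the picture viewer there is one more tool, called after ">>>" by a JSON object that holds its "api" and its "payload", one argument or row to a line. step_arm: Moves the arm, as the interface text tells. Its arguments: {"type":"object","properties":{"deltas":{"type":"array","items":{"type":"array"}}},"required":["deltas"]}

```bash
mkdir -p pics; ls
python3 - <<'E'
from workcell import *
import cv2
o=get_obs();print({k:o[k] for k in('t','ee_pos','orientation','width')})
for n in('scene','top'):
    d=get_image(n);cv2.imwrite(f'pics/{n}0.png',d['pixels'][:,:,::-1]);print(n,d['fx'],d['cx'],d['cy'],d['dist_coeffs'],d['T'])
E
```

```text
pics
{'t': 0.0, 'ee_pos': array([214.55480985, 586.43724911, 221.91630493]), 'orientation': array([-5.48096835e-01, -3.09315314e+00,  2.29692551e-03]), 'width': 87.70194811388305}
scene 365.27836511245346 319.22564575113955 198.19925397336897 [0.0295089 0.        0.        0.        0.       ] [[ 6.13480145e-01 -5.78583795e-01  5.37478282e-01 -4.22307687e+01]
 [-7.89709657e-01 -4.50224083e-01  4.16721650e-01 -5.09138621e+02]
 [ 8.77272624e-04 -6.80102248e-01 -7.33116746e-01  9.81623044e+02]
 [ 0.00000000e+00  0.00000000e+00  0.00000000e+00  1.00000000e+00]]
top 398.6865366076698 326.2187936680076 196.25100333764286 [-0.09640635  0.          0.          0.          0.        ] [[ 3.76487494e-01 -9.06087356e-01  1.93035931e-01  2.83201551e+02]
 [-9.26420292e-01 -3.67859948e-01  8.01529867e-02 -1.58850848e+02]
 [-1.61542042e-03 -2.09009000e-01 -9.77912383e-01  1.65445222e+03]
 [ 0.00000000e+00  0.00000000e+00  0.00000000e+00  1.00000000e+00]]
```

View pics/scene0.png

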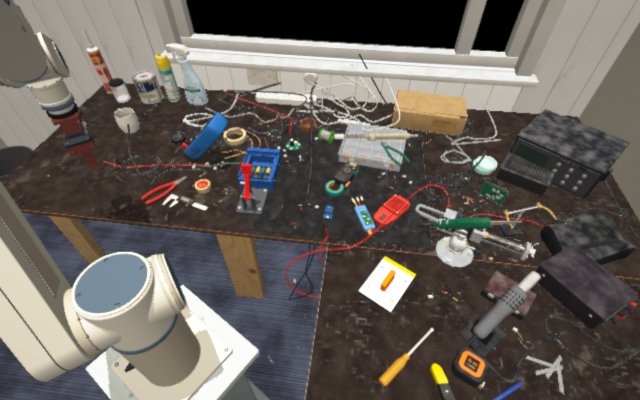

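View pics/top0.png

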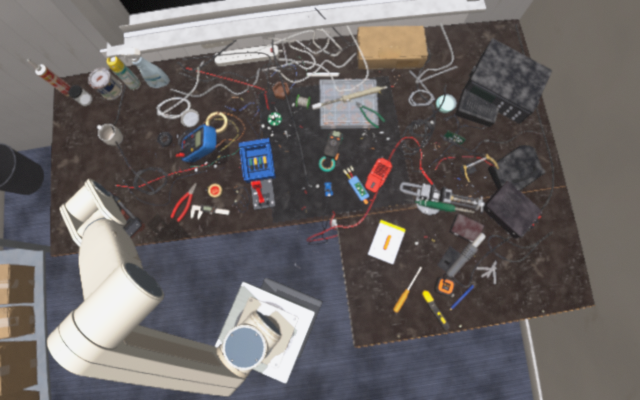

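The cover (white, yellow lip up, orange grip) is at scene (388,282) / top (386,242). The bay (blue) is at scene (260,170) / top (257,160), with the red lever at scene (247,187) / top (262,192). I'll enlarge both and measure them.

```bash
cat > h.py <<'E'
import numpy as np, cv2
from workcell import *
def cam(n):
    d=get_image(n); d['K']=np.array([[d['fx'],0,d['cx']],[0,d['fy'],d['cy']],[0,0,1.]]); d['D']=np.array(d['dist_coeffs'],float); d['T']=np.array(d['T']); return d
def rays(d,uv):
    p=cv2.undistortPoints(np.array(uv,float).reshape(-1,1,2),d['K'],d['D']).reshape(-1,2)
    return np.c_[p,np.ones(len(p))]@d['T'][:3,:3].T
def plane(d,uv,z):
    r=rays(d,uv); c=d['T'][:3,3]; return c+r*((z-c[2])/r[:,2:])
def two(d1,u1,d2,u2):
    r1,r2=rays(d1,[u1])[0],rays(d2,[u2])[0]; c1,c2=d1['T'][:3,3],d2['T'][:3,3]
    s=np.linalg.lstsq(np.c_[r1,-r2],c2-c1,rcond=None)[0]; a,b=c1+s[0]*r1,c2+s[1]*r2
    return (a+b)/2,np.linalg.norm(a-b)
def proj(d,P):
    R=d['T'][:3,:3].T; return cv2.projectPoints(np.array(P,float).reshape(-1,1,3),cv2.Rodrigues(R)[0],-R@d['T'][:3,3],d['K'],d['D'])[0].reshape(-1,2)
def mask(d,name,box):
    h=cv2.cvtColor(d['pixels'],cv2.COLOR_RGB2HSV); lo,hi={'yellow':((22,140,120),(34,255,255)),'orange':((8,150,120),(21,255,255)),'white':((0,0,150),(179,60,255)),'blue':((105,130,50),(125,255,255)),'red':((170,150,80),(179,255,255)),'red2':((0,150,80),(6,255,255))}[name]
    m=cv2.inRange(h,lo,hi)
    if name=='red': m|=mask(d,'red2',box)
    o=np.zeros_like(m); x0,y0,x1,y1=box; o[y0:y1,x0:x1]=m[y0:y1,x0:x1]; return o
def crop(d,box,s,w=400,h=300):
    x0,y0,x1,y1=box; return cv2.resize(d['pixels'][y0:y1,x0:x1,::-1],(w,h),interpolation=cv2.INTER_CUBIC)
E
python3 - <<'E'
from h import *
s,t=cam('scene'),cam('top')
bx={'s':((220,135,300,195+20),(350,245,430,320)),'t':((220,130,300,215),(360,210,420,270))}
cv2.imwrite('pics/c1.png',np.vstack([np.hstack([crop(s,(213,140,313,215),4),crop(s,(340,245,440,320),4)]),np.hstack([crop(t,(210,135,310,210),4),crop(t,(340,205,440,280),4)])]))
for n,d,b in(('s',s,(350,245,430,320)),('t',t,(360,210,420,270))):
    for c,z in(('yellow',14),('orange',46),('white',14)):
        m=mask(d,c,b);(uv,sz,a)=cv2.minAreaRect(cv2.findNonZero(m)); bp=cv2.boxPoints((uv,sz,a)); P=plane(d,[uv,*bp],z); print(n,c,np.round(uv,1),np.round(P[:,:2]).tolist())
E
```

```text
s yellow [399. 270.] [[581.0, -334.0], [594.0, -270.0], [656.0, -349.0], [568.0, -395.0], [509.0, -321.0]]
s orange [387.4 279.9] [[510.0, -330.0], [476.0, -322.0], [548.0, -321.0], [546.0, -338.0], [475.0, -338.0]]
s white [395.5 290.5] [[514.0, -360.0], [446.0, -273.0], [592.0, -264.0], [581.0, -447.0], [446.0, -444.0]]
t yellow [392.5 225. ] [[597.0, -326.0], [590.0, -270.0], [603.0, -270.0], [605.0, -381.0], [591.0, -381.0]]
t orange [386.7 242.1] [[517.0, -324.0], [491.0, -322.0], [544.0, -320.0], [544.0, -327.0], [491.0, -329.0]]
t white [398.1 247.9] [[517.0, -380.0], [444.0, -270.0], [586.0, -269.0], [591.0, -492.0], [449.0, -489.0]]
```

View pics/c1.png

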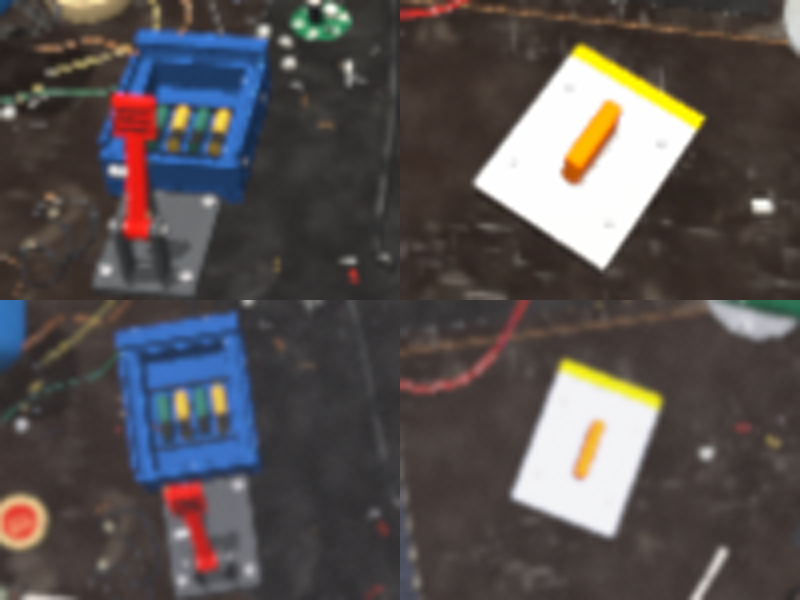

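Top-left panel: bay and lever in the scene view; right panels: cover, all four corners sharp. The lever is up, leaning to the bay. Now larger bay crops.

Run:
```python
from h import *
s,t=cam('scene'),cam('top')
cv2.imwrite('pics/c2.png',np.hstack([crop(s,(234,144,284,219),0,400,600),crop(t,(236,135,286,210),0,400,600)]))
S=[(385,256),(416.25,275),(390.75,312.25),(358.5,291)];T=[(380,219.5),(405.75,230.5),(393.5,264.25),(367.75,254)]
for d,p in((s,S),(t,T)):
    # -0.5 for crop scale pixel centres
    P=plane(d,np.array(p)-.5,14)[:,:2]; print(np.round(P,1).tolist(),[round(float(np.linalg.norm(P[i]-P[i-1])),1) for i in range(4)],P.mean(0))
    f=(P[0]+P[1])/2-(P[2]+P[3])/2; print('yaw',np.arctan2(f[1],f[0]), 'grip',P.mean(0)-4*f/np.linalg.norm(f))
for a,b in zip(S,T): print(np.round(two(s,np.array(a)-.5,t,np.array(b)-.5)[0],1))
for d,b in((s,(350,245,430,320)),(t,(360,210,420,270))):
    for z in(30,46):
      for c in ('orange','yellow'):
        m=mask(d,c,b); q=cv2.findNonZero(m).reshape(-1,2); P=plane(d,[q.mean(0)],z if c=='orange' else 13); print(c,z,np.round(P,1),len(q))
```

```text
[[599.0, -272.5], [598.0, -381.9], [447.1, -381.6], [446.2, -274.3]] [152.8, 109.4, 150.9, 107.4] [ 522.57671536 -327.55099461]
yaw 0.004927211711628121 grip [ 518.57676391 -327.57070338]
[[600.7, -266.5], [597.7, -382.2], [448.6, -383.0], [448.2, -270.2]] [152.6, 115.8, 149.1, 112.7] [ 523.80139836 -325.47235321]
yaw 0.015217122793670016 grip [ 519.80186147 -325.53321935]
[ 603.6 -268.7    5.1]
[ 597.5 -382.    14.8]
[ 448.1 -382.3   13.2]
[ 449.6 -271.6    6. ]
orange 30 [[ 515.5 -328.2   30. ]] 75
yellow 30 [[ 580.9 -326.7   13. ]] 181
orange 46 [[ 506.1 -331.3   46. ]] 75
yellow 46 [[ 580.9 -326.7   13. ]] 181
orange 30 [[ 519.5 -326.    30. ]] 30
yellow 30 [[ 597.1 -326.1   13. ]] 83
orange 46 [[ 517.2 -324.4   46. ]] 30
yellow 46 [[ 597.1 -326.1   13. ]] 83
```

View pics/c2.png

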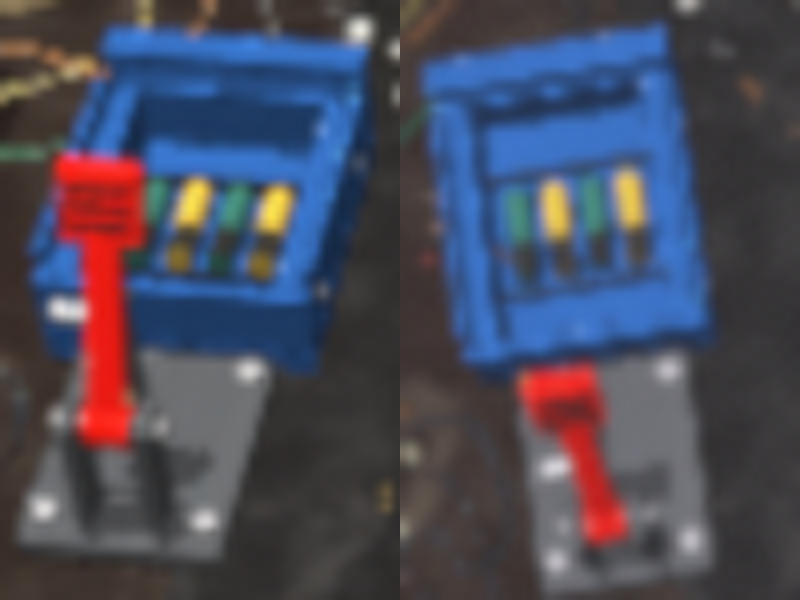

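Bay edges are readable: ledge bar back corners at scene panel (105,27),(365,45) and top panel (422,65),(667,25); near rim corners around scene (35,290),(322,297) and top (470,352),(710,335). Triangulating these and the lever hinge.

Run:
```python
from h import *
s,t=cam('scene'),cam('top')
S=lambda p:np.array([234+p[0]/8-.5,144+p[1]/8-.5]); T=lambda p:np.array([236+(p[0]-400)/8-.5,135+p[1]/8-.5])
pts={'ledgeBL':((105,27),(422,65),69),'ledgeBR':((365,45),(667,25),69),'ledgeFL':((103,54),(430,97),69),'ledgeFR':((365,73),(672,60),69),
'nearL':((35,290),(470,352),50),'nearR':((322,297),(710,335),50),'hinge':((105,428),(605,527),67),'openNL':((95,275),(503,298),50),'openNR':((297,282),(668,272),50),
'screwR':((248,370),(668,370),5),'scrBR':((204,521),(692,540),5),'scrBL':((43,508),(556,560),5),'padtip':((100,160),(558,368),150)}
for k,(a,b,z) in pts.items():
    P,e=two(s,S(a),t,T(b)); print(k,np.round(P,1),round(e,1),'| at z',z,np.round(plane(s,[S(a)],z)[0,:2],1),np.round(plane(t,[T(b)],z)[0,:2],1))
```

```text
ledgeBL [670.8 403.   67. ] 1.5 | at z 69 [668.7 401.6] [670.8 401.9]
ledgeBR [738.3 291.7  68.5] 3.4 | at z 69 [736.7 292.4] [739.4 290.4]
ledgeFL [657.3 392.1  64.3] 0.3 | at z 69 [653.6 387.6] [656.3 390.4]
ledgeFR [723.4 280.7  66.2] 0.0 | at z 69 [721.  278.3] [722.6 280. ]
nearL [542.8 324.3  33.1] 3.3 | at z 50 [531.2 310.6] [541.4 318.2]
nearR [598.2 200.1  59.7] 8.6 | at z 50 [608.  204.5] [596.9 205.3]
hinge [480.9 210.8  66. ] 0.3 | at z 67 [480.2 210.2] [480.9 210.5]
openNL [579.6 326.2  13.7] 3.9 | at z 50 [554.9 296.2] [574.5 314.3]
openNR [627.9 245.5  19.5] 4.4 | at z 50 [608.2 220.2] [619.9 239.5]
screwR [577.9 227.   12.7] 0.8 | at z 5 [582.5 233.2] [579.6 228.6]
scrBR [498.3 177.8  13.1] 0.5 | at z 5 [502.6 183.7] [499.6 179.3]
scrBL [461.5 240.7  11. ] 0.9 | at z 5 [464.3 245.6] [462.5 241.8]
padtip [530.  241.  168.1] 2.9 | at z 150 [541.7 258.7] [534.2 245. ]
```

```bash
cat >> h.py <<'E'
from scipy.spatial.transform import Rotation as Ro
SEAT=np.array([628.5,300.6,50.]); BYAW=0.547; GRIP=np.array([519.,-326.5,30.]); CYAW=0.008
def tool(yaw,tilt=0):   # tool x along +x of part, z down, tilted about part y (lip end down)
    return Ro.from_euler('z',yaw)*Ro.from_euler('y',tilt)*Ro.from_euler('x',np.pi)
def bay(p,yaw=None): return SEAT+Ro.from_euler('z',BYAW).apply(p)
def plan(wps,p=None,R=None):
    o=get_obs(); p=o['ee_pos'] if p is None else p; R=Ro.from_rotvec(o['orientation']) if R is None else R
    print('at',np.round(p,1),R.as_rotvec().round(3),'t',round(o['t'],2),'w',round(o['width'],1))
    for q,Q in wps:
        d=R.inv().apply(np.array(q)-p); r=(R.inv()*Q).as_rotvec()
        print(np.round(d/300,4).tolist(),np.round(r/1.5,4).tolist(),'rows',int(np.ceil(max(np.linalg.norm(d)/41.7,np.linalg.norm(r)/.125)))); p,R=np.array(q,float),Q
E
python3 - <<'E'
from h import *
y0=1.22-np.pi/2+np.pi
f=lambda k:tool(CYAW+ (2.78)*(1-k)) 
o=get_obs();R0=Ro.from_rotvec(o['orientation']);print(R0.as_matrix().round(3).tolist(),tool(CYAW).as_matrix().round(3).tolist())
plan([((330,380,240),f(.25)),((400,120,240),f(.5)),((480,-130,240),f(.75)),((519,-326.5,100),tool(CYAW))])
E
```

```text
[[-0.939, 0.344, -0.0], [0.344, 0.939, -0.0], [-0.0, -0.0, -1.0]] [[1.0, 0.008, 0.0], [0.008, -1.0, -0.0], [0.0, 0.0, -1.0]]
at [214.7 586.9 222.6] [-0.548 -3.093  0.   ] t 0.4 w 87.7
[-0.5978, -0.5155, -0.058] [-0.0001, 0.0001, 0.4652] rows 6
[-0.8675, -0.2301, -0.0] [-0.0, -0.0, 0.4633] rows 7
[-0.7751, 0.406, 0.0] [0.0, -0.0, 0.4633] rows 7
[-0.3243, 0.5837, 0.4667] [0.0, -0.0, 0.4633] rows 6
```

>>> {"api": "step_arm", "payload": {
  "deltas": [
    [[-0.598,-0.516,-0.058],[0,0,0.465],1],
    [[-0.598,-0.516,-0.058],[0,0,0.465],1],
    [[-0.598,-0.516,-0.058],[0,0,0.465],1],
    [[-0.598,-0.516,-0.058],[0,0,0.465],1],
    [[-0.598,-0.516,-0.058],[0,0,0.465],1],
    [[-0.598,-0.516,-0.058],[0,0,0.465],1],
    [[-0.598,-0.516,-0.058],[0,0,0.465],1],
    [[-0.598,-0.516,-0.058],[0,0,0.465],1]
  ]
}}

```text
t: 1.07
ee_pos: [330.8, 379.0, 240.5]
orientation: [1.575, 2.718, 0.001]
ft_force: [-0.3, 0.3, 0.2]
width: 87.9
grasp_force: 0.0
```

>>> {"api": "step_arm", "payload": {
  "deltas": [
    [[-0.868,-0.23,0],[0,0,0.463],1],
    [[-0.868,-0.23,0],[0,0,0.463],1],
    [[-0.868,-0.23,0],[0,0,0.463],1],
    [[-0.868,-0.23,0],[0,0,0.463],1],
    [[-0.868,-0.23,0],[0,0,0.463],1],
    [[-0.868,-0.23,0],[0,0,0.463],1],
    [[-0.868,-0.23,0],[0,0,0.463],1],
    [[-0.868,-0.23,0],[0,0,0.463],1],
    [[-0.868,-0.23,0],[0,0,0.463],1],
    [[-0.868,-0.23,0],[0,0,0.463],1]
  ]
}}

```text
t: 1.9
ee_pos: [400.3, 120.9, 240.1]
orientation: [-2.402, -2.024, -0.0]
ft_force: [-0.5, -0.4, -0.5]
width: 87.9
grasp_force: 0.0
```

>>> {"api": "step_arm", "payload": {
  "deltas": [
    [[-0.775,0.406,0],[0,0,0.463],1],
    [[-0.775,0.406,0],[0,0,0.463],1],
    [[-0.775,0.406,0],[0,0,0.463],1],
    [[-0.775,0.406,0],[0,0,0.463],1],
    [[-0.775,0.406,0],[0,0,0.463],1],
    [[-0.775,0.406,0],[0,0,0.463],1],
    [[-0.775,0.406,0],[0,0,0.463],1],
    [[-0.775,0.406,0],[0,0,0.463],1],
    [[-0.775,0.406,0],[0,0,0.463],1],
    [[-0.775,0.406,0],[0,0,0.463],1]
  ]
}}

```text
t: 2.73
ee_pos: [480.0, -128.0, 239.7]
orientation: [-2.946, -1.087, 0.001]
ft_force: [0.3, -0.2, -0.4]
width: 88.1
grasp_force: 0.0
```

>>> {"api": "step_arm", "payload": {
  "deltas": [
    [[-0.324,0.584,0.467],[0,0,0.463],1],
    [[-0.324,0.584,0.467],[0,0,0.463],1],
    [[-0.324,0.584,0.467],[0,0,0.463],1],
    [[-0.324,0.584,0.467],[0,0,0.463],1],
    [[-0.324,0.584,0.467],[0,0,0.463],1],
    [[-0.324,0.584,0.467],[0,0,0.463],1],
    [[-0.324,0.584,0.467],[0,0,0.463],1],
    [[-0.324,0.584,0.467],[0,0,0.463],1],
    [[-0.324,0.584,0.467],[0,0,0.463],1],
    [[-0.324,0.584,0.467],[0,0,0.463],1]
  ]
}}

```text
t: 3.57
ee_pos: [520.3, -324.6, 101.2]
orientation: [3.141, 0.02, 0.001]
ft_force: [-0.4, -0.3, 0.3]
width: 87.8
grasp_force: 0.0
```

Run:
```python
from h import *
plan([((519,-326.5,18),tool(CYAW))])
```

```text
at [ 520.3 -324.6  101.2] [3.141e+00 2.000e-02 1.000e-03] t 3.57 w 87.8
[-0.0047, 0.0061, 0.2772] [0.0002, -0.0005, 0.0033] rows 2
```

>>> {"api": "step_arm", "payload": {
  "deltas": [
    [[-0.003,0.004,0.1],[0,0,0.003],1],
    [[-0.003,0.004,0.2],[0,0,0.003],1],
    [[-0.003,0.004,0.24],[0,0,0.003],1],
    [[-0.003,0.004,0.274],[0,0,0.003],1],
    [[-0.003,0.004,0.274],[0,0,0.003],1],
    [[-0.003,0.004,0.274],[0,0,0.003],1],
    [[-0.003,0.004,0.274],[0,0,0.003],1]
  ]
}}

```text
t: 4.15
ee_pos: [519.9, -328.1, 19.3]
orientation: [3.14, 0.009, 0.003]
ft_force: [1.1, 0.3, 0.8]
width: 88.1
grasp_force: 0.0
```

Run:
```python
from h import *
plan([((519,-326.5,18),tool(CYAW))]); print(get_obs()['ft_force'])
```

```text
at [ 519.9 -328.1   19.3] [3.14e+00 9.00e-03 3.00e-03] t 4.15 w 88.1
[-0.0029, -0.0054, 0.0042] [0.0008, -0.0012, -0.0015] rows 1
[1.08657056 0.3487356  0.80615359]
```

>>> {"api": "step_arm", "payload": {
  "deltas": [
    [[0,-0.002,0.002],[0,0,0],-1],
    [[0,-0.002,0.002],[0,0,0],-1],
    [[0,-0.002,0.002],[0,0,0],-1],
    [[0,-0.002,0.002],[0,0,0],-1],
    [[0,-0.002,0.002],[0,0,0],-1],
    [[0,-0.002,0.002],[0,0,0],-1],
    [[0,-0.002,0.002],[0,0,0],-1],
    [[0,-0.002,0.002],[0,0,0],-1],
    [[0,-0.002,0.002],[0,0,0],-1],
    [[0,-0.002,0.002],[0,0,0],-1],
    [[0,-0.002,0.002],[0,0,0],-1],
    [[0,-0.002,0.002],[0,0,0],-1]
  ]
}}

```text
t: 5.15
ee_pos: [518.9, -327.2, 17.2]
orientation: [3.141, 0.008, 0.0]
ft_force: [0.4, -0.8, -0.6]
width: 15.6
grasp_force: 30.0
```

Run:
```python
from h import *
print(get_obs()['ft_force'],get_obs()['grasp_force'])
b=lambda p:bay(np.array(p))
plan([((510,-200,240),tool(.15)),((500,50,270),tool(.35)),(b((-15,0,150)),tool(BYAW,0))])
```

```text
[ 0.40348859 -0.78302872 -0.63316244] 29.99918818473816
at [ 518.9 -327.2   17.2] [3.141 0.008 0.   ] t 5.15 w 15.6
[-0.0273, -0.4241, -0.7429] [0.0001, -0.0, -0.0965] rows 7
[0.0916, -0.829, -0.1] [0.0, 0.0, -0.1333] rows 7
[0.6398, -0.628, 0.2333] [0.0, 0.0, -0.1313] rows 7
```

>>> {"api": "step_arm", "payload": {
  "deltas": [
    [[-0.01,-0.02,-0.1],[0,0,0],-1],
    [[-0.027,-0.1,-0.25],[0,0,-0.02],-1],
    [[-0.027,-0.2,-0.4],[0,0,-0.05],-1],
    [[-0.027,-0.3,-0.5],[0,0,-0.08],-1],
    [[-0.027,-0.37,-0.62],[0,0,-0.097],-1],
    [[-0.027,-0.424,-0.743],[0,0,-0.097],-1],
    [[-0.027,-0.424,-0.743],[0,0,-0.097],-1],
    [[-0.027,-0.424,-0.743],[0,0,-0.097],-1],
    [[-0.027,-0.424,-0.743],[0,0,-0.097],-1],
    [[-0.027,-0.424,-0.743],[0,0,-0.097],-1]
  ]
}}

```text
t: 5.98
ee_pos: [509.0, -200.1, 238.2]
orientation: [-3.132, -0.237, 0.004]
ft_force: [-0.5, 0.3, -3.7]
width: 15.7
grasp_force: 30.0
```

Run:
```python
from h import *
b=lambda p:bay(np.array(p))
plan([((600,50,260),tool(.35)),(b((-15,0,130)),tool(BYAW,0))])
```

```text
at [ 509.  -200.1  238.2] [-3.132 -0.237  0.004] t 5.98 w 15.7
[0.4249, -0.7786, -0.0727] [-0.0009, 0.0016, -0.1328] rows 7
[0.3266, -0.7423, 0.2667] [0.0, 0.0, -0.1313] rows 7
```

>>> {"api": "step_arm", "payload": {
  "deltas": [
    [[0.1,-0.2,-0.07],[0,0,-0.03],-1],
    [[0.2,-0.35,-0.07],[0,0,-0.06],-1],
    [[0.28,-0.5,-0.07],[0,0,-0.1],-1],
    [[0.35,-0.63,-0.07],[0,0,-0.13],-1],
    [[0.4,-0.73,-0.07],[0,0,-0.133],-1],
    [[0.425,-0.779,-0.073],[0,0,-0.133],-1],
    [[0.425,-0.779,-0.073],[0,0,-0.133],-1],
    [[0.425,-0.779,-0.073],[0,0,-0.133],-1]
  ]
}}

```text
t: 6.65
ee_pos: [601.4, 53.1, 258.9]
orientation: [-3.091, -0.552, 0.005]
ft_force: [0.4, -0.6, -3.3]
width: 15.8
grasp_force: 30.0
```

>>> {"api": "step_arm", "payload": {
  "deltas": [
    [[0.08,-0.18,0],[0,0,-0.03],-1],
    [[0.16,-0.34,0.02],[0,0,-0.06],-1],
    [[0.22,-0.5,0.05],[0,0,-0.1],-1],
    [[0.28,-0.63,0.1],[0,0,-0.13],-1],
    [[0.31,-0.7,0.18],[0,0,-0.131],-1],
    [[0.327,-0.742,0.267],[0,0,-0.131],-1],
    [[0.327,-0.742,0.267],[0,0,-0.131],-1],
    [[0.327,-0.742,0.267],[0,0,-0.131],-1],
    [[0.327,-0.742,0.267],[0,0,-0.131],-1],
    [[0.327,-0.742,0.267],[0,0,-0.131],-1]
  ]
}}

```text
t: 7.48
ee_pos: [617.2, 290.9, 181.6]
orientation: [3.025, 0.846, -0.002]
ft_force: [-0.1, 0.2, -2.3]
width: 16.1
grasp_force: 30.0
```

Run:
```python
from h import *
b=lambda p:bay(np.array(p))
# TCP for grip g at bay pos, tilt th: TCP = g + R_y(th)*(0,0,-12)
def tcp(g,th): return b(np.array(g)+Ro.from_euler('y',th).apply((0,0,-12.8)))
plan([(tcp((-12,0,75),.25),tool(BYAW,.25))])
s,t=cam('scene'),cam('top')
cv2.imwrite('pics/c3.png',np.hstack([crop(s,(225,110,305,230),0,400,600),crop(t,(220,110,300,230),0,400,600)]))
```

```text
at [617.2 290.9 181.6] [ 3.025e+00  8.460e-01 -2.000e-03] t 7.48 w 16.1
[-0.0014, -0.0082, 0.2299] [0.0002, -0.1659, -0.0012] rows 2
```

View pics/c3.png

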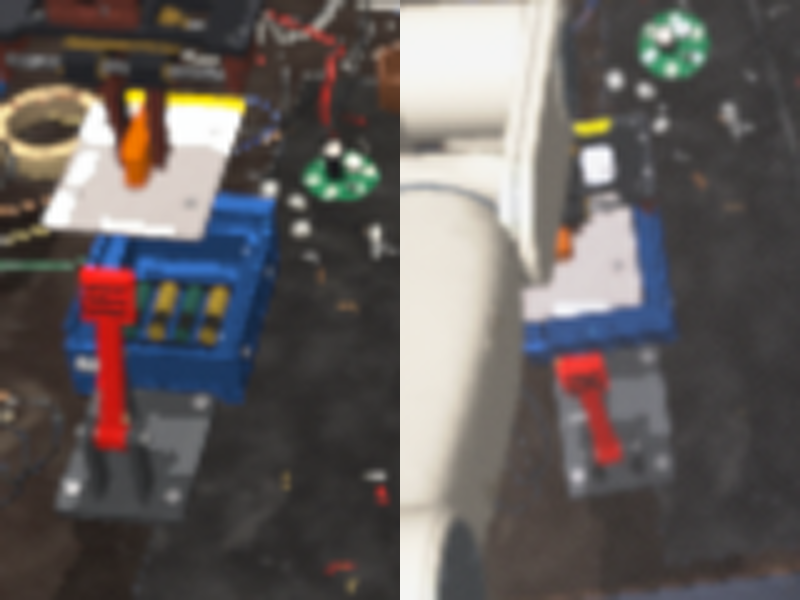

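Scene panel: cover corners near-left (43,222), near-right (208,240), lip-right (245,97); the top view is half hidden by the arm but shows near-right (640,300). I'll compare these with the expected positions in the bay frame.

Run:
```python
from h import *
s,t=cam('scene'),cam('top'); inv=Ro.from_euler('z',-BYAW)
o=get_obs(); e=inv.apply(o['ee_pos']-SEAT); print('tcp bay',e.round(1))
z=o['ee_pos'][2]+12.8-16
for n,p in(('NL',(43,222)),('NR',(208,240)),('FR',(245,97))):
    P=plane(s,[(225+p[0]/5-.5,110+p[1]/5-.5)],z); print(n,inv.apply(P-SEAT).round(1))
P=plane(t,[(220+240/5-.5,110+303/5-.5)],z); print('top NR',inv.apply(P-SEAT).round(1))
print('expect',np.round(e+[-72,54,-3],1),np.round(e+[-72,-54,-3],1),np.round(e+[80,-54,-3],1))
```

```text
tcp bay [-13.9  -2.  133.2]
NL [[-86.2  51.6 130. ]]
NR [[-91.4 -62.3 130. ]]
FR [[ 66.5 -55.7 130. ]]
top NR [[-84.6 -54.5 130. ]]
expect [-85.9  52.  130.2] [-85.9 -56.  130.2] [ 66.1 -56.  130.2]
```

>>> {"api": "step_arm", "payload": {
  "deltas": [
    [[0,-0.007,0.05],[0,-0.06,0],-1],
    [[0,-0.007,0.1],[0,-0.12,0],-1],
    [[0,-0.007,0.17],[0,-0.166,0],-1],
    [[-0.001,-0.007,0.23],[0,-0.166,0],-1],
    [[-0.001,-0.007,0.23],[0,-0.166,0],-1],
    [[-0.001,-0.007,0.23],[0,-0.166,0],-1],
    [[-0.001,-0.007,0.23],[0,-0.166,0],-1],
    [[-0.001,-0.007,0.23],[0,-0.166,0],-1],
    [[-0.001,-0.007,0.23],[0,-0.166,0],-1]
  ]
}}

```text
t: 8.43
ee_pos: [616.2, 294.8, 115.0]
orientation: [2.94, 0.824, -0.363]
ft_force: [-0.3, -0.3, -2.3]
width: 16.2
grasp_force: 30.0
```

```bash
cat >> h.py <<'E'
def tcp(g,th,h=12.8): return bay(np.array(g,float)+Ro.from_euler('y',th).apply((0,0,-h)))
def grip_now():
    o=get_obs(); M=Ro.from_euler('z',-BYAW); e=M.apply(o['ee_pos']-SEAT); R=M*Ro.from_rotvec(o['orientation'])*Ro.from_euler('x',-np.pi)
    a=R.as_rotvec(); print('grip',(e+R.apply((0,0,12.8))).round(1),'lip',(e+R.apply((80,0,12.8-19))).round(1),'near',(e+R.apply((-72,0,12.8-21))).round(1),'rot',a.round(3),'F',o['ft_force'].round(1),'M',np.round(o['moment'],2),'gf',round(o['grasp_force'],1))
E
python3 - <<'E'
from h import *
grip_now(); plan([(tcp((-12,0,44),.25),tool(BYAW,.25)),(tcp((7,0,44),.25),tool(BYAW,.25))])
E
```

```text
grip [-10.4   1.4  77.4] lip [62.6  1.4 39.5] near [-85.3   1.4  74.5] rot [-0.     0.246 -0.   ] F [-0.3 -0.3 -2.3] M [ 0.06 -0.11  0.07] gf 30.0
at [616.2 294.8 115. ] [ 2.94   0.824 -0.363] t 8.43 w 16.2
[0.0217, 0.0046, 0.1092] [0.0002, -0.0028, -0.0003] rows 1
[0.0614, -0.0, -0.0157] [0.0, 0.0, 0.0] rows 1
```

>>> {"api": "step_arm", "payload": {
  "deltas": [
    [[0.004,0.004,0.03],[0,-0.003,0],-1],
    [[0.011,0.004,0.06],[0,-0.003,0],-1],
    [[0.016,0.004,0.085],[0,-0.003,0],-1],
    [[0.021,0.004,0.107],[0,-0.003,0],-1],
    [[0.021,0.004,0.107],[0,-0.003,0],-1],
    [[0.021,0.004,0.107],[0,-0.003,0],-1],
    [[0.021,0.004,0.107],[0,-0.003,0],-1],
    [[0.021,0.004,0.107],[0,-0.003,0],-1]
  ]
}}

```text
t: 9.1
ee_pos: [614.7, 292.7, 80.4]
orientation: [2.937, 0.824, -0.374]
ft_force: [0.3, 0.1, -2.9]
width: 15.9
grasp_force: 30.0
```

Run:
```python
from h import *
grip_now(); plan([(tcp((7,0,44),.25),tool(BYAW,.25))])
s,t=cam('scene'),cam('top')
cv2.imwrite('pics/c4.png',np.hstack([crop(s,(230,125,290,215),0,400,600),crop(t,(230,125,290,215),0,400,600)]))
```

```text
grip [-12.7   0.4  42.8] lip [60.   0.4  4.3] near [-87.7   0.5  40.5] rot [-0.     0.253 -0.   ] F [ 0.3  0.1 -2.9] M [ 0.1  -0.06  0.  ] gf 30.0
at [614.7 292.7  80.4] [ 2.937  0.824 -0.374] t 9.1 w 15.9
[0.0627, 0.0014, -0.0204] [-0.0, 0.0022, -0.0001] rows 1
```

View pics/c4.png

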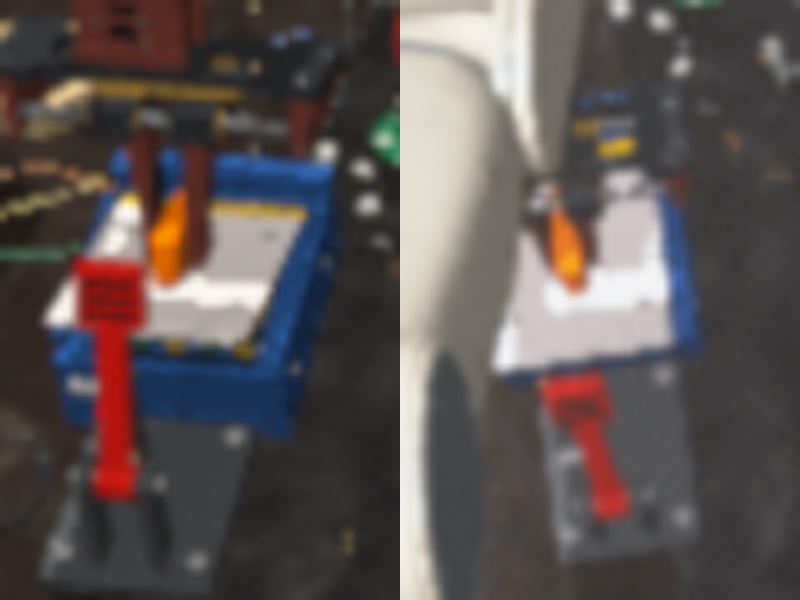

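Cover is tilted between the cheeks: yellow lip edge at scene panel (255,210), just in front of the ledge bar (215,180). No contact force yet, so I'll push it forward under the ledge.

>>> {"api": "step_arm", "payload": {
  "deltas": [
    [[0.012,0.001,-0.005],[0,0.002,0],-1],
    [[0.025,0.001,-0.008],[0,0.002,0],-1],
    [[0.037,0.001,-0.012],[0,0.002,0],-1],
    [[0.048,0.001,-0.016],[0,0.002,0],-1],
    [[0.058,0.001,-0.018],[0,0.002,0],-1],
    [[0.063,0.001,-0.019],[0,0.002,0],-1],
    [[0.063,0.001,-0.019],[0,0.002,0],-1],
    [[0.063,0.001,-0.019],[0,0.002,0],-1],
    [[0.063,0.001,-0.019],[0,0.002,0],-1]
  ]
}}

```text
t: 9.95
ee_pos: [631.4, 302.5, 80.9]
orientation: [2.938, 0.824, -0.371]
ft_force: [0.5, -0.2, -3.0]
width: 15.7
grasp_force: 30.0
```

Run:
```python
from h import *
grip_now()
def g(th,lx=80,lz=3.): # grip so that lip mid sits at (lx,lz)
    v=Ro.from_euler('y',th).apply((80,0,-19)); return np.array([lx-v[0],0,lz-v[2]])
plan([(tcp(g(a,80,z),a),tool(BYAW,a)) for a,z in((.25,4.5),(.2,4),(.12,3.5),(.06,3),(.0,2))])
```

```text
grip [ 6.6  0.2 43.3] lip [79.4  0.1  5. ] near [-68.3   0.2  40.8] rot [ 0.     0.251 -0.   ] F [ 0.5 -0.2 -3. ] M [ 0.09 -0.13  0.01] gf 30.0
at [631.4 302.5  80.9] [ 2.938  0.824 -0.371] t 9.95 w 15.7
[0.0023, 0.0005, 0.0014] [-0.0, 0.0006, -0.0001] rows 1
[-0.0003, 0.0, 0.015] [0.0, 0.0333, 0.0] rows 1
[-0.0005, 0.0, 0.023] [0.0, 0.0533, 0.0] rows 1
[-0.0006, -0.0, 0.0177] [-0.0, 0.04, 0.0] rows 1
[-0.0006, 0.0, 0.0194] [0.0, 0.04, 0.0] rows 1
```

Run:
```python
from h import *
def g(th,lx=80,lz=3.):
    v=Ro.from_euler('y',th).apply((80,0,-19)); return np.array([lx-v[0],0,lz-v[2]])
for a,z in((.2,4.),(.15,3.7),(.1,3.3),(.06,3),(.03,2.5),(.0,2)): plan([(tcp(g(a,80,z),a),tool(BYAW,a))])
```

```text
at [631.4 302.5  80.9] [ 2.938  0.824 -0.371] t 9.95 w 15.7
[0.002, 0.0005, 0.0163] [-0.0, 0.0339, -0.0001] rows 1
at [631.4 302.5  80.9] [ 2.938  0.824 -0.371] t 9.95 w 15.7
[0.0023, 0.0005, 0.0307] [-0.0, 0.0672, -0.0001] rows 1
at [631.4 302.5  80.9] [ 2.938  0.824 -0.371] t 9.95 w 15.7
[0.0033, 0.0005, 0.0453] [-0.0, 0.1006, -0.0001] rows 2
at [631.4 302.5  80.9] [ 2.938  0.824 -0.371] t 9.95 w 15.7
[0.0045, 0.0005, 0.0569] [-0.0, 0.1272, -0.0001] rows 2
at [631.4 302.5  80.9] [ 2.938  0.824 -0.371] t 9.95 w 15.7
[0.0059, 0.0005, 0.0665] [-0.0, 0.1472, -0.0001] rows 2
at [631.4 302.5  80.9] [ 2.938  0.824 -0.371] t 9.95 w 15.7
[0.0076, 0.0005, 0.0761] [-0.0, 0.1672, -0.0001] rows 3
```

>>> {"api": "step_arm", "payload": {
  "deltas": [
    [[0.002,0.0,0.008],[0,0.017,0],-1],
    [[0.002,0.0,0.016],[0,0.034,0],-1],
    [[0.002,0.0,0.023],[0,0.05,0],-1],
    [[0.002,0.0,0.031],[0,0.067,0],-1],
    [[0.003,0.0,0.038],[0,0.084,0],-1],
    [[0.003,0.0,0.045],[0,0.1,0],-1],
    [[0.004,0.0,0.051],[0,0.114,0],-1],
    [[0.0045,0.0,0.057],[0,0.127,0],-1],
    [[0.0045,0.0,0.057],[0,0.127,0],-1],
    [[0.0045,0.0,0.057],[0,0.127,0],-1],
    [[0.0045,0.0,0.057],[0,0.127,0],-1]
  ]
}}

```text
t: 10.87
ee_pos: [629.2, 301.1, 64.3]
orientation: [3.008, 0.843, -0.091]
ft_force: [-0.1, -0.2, -3.9]
width: 15.6
grasp_force: 30.0
```

Run:
```python
from h import *
grip_now()
def g(th,lx=80,lz=3.):
    v=Ro.from_euler('y',th).apply((80,0,-19)); return np.array([lx-v[0],0,lz-v[2]])
for a,z in((.03,2.5),(.0,2),(0,0)): plan([(tcp(g(a,80,z),a),tool(BYAW,a))])
```

```text
grip [ 1.6  0.1 27.1] lip [80.3  0.1  3.3] near [-71.5   0.1  10.5] rot [-0.    0.06 -0.  ] F [-0.1 -0.2 -3.9] M [-0.05  0.06  0.01] gf 30.0
at [629.2 301.1  64.3] [ 3.008  0.843 -0.091] t 10.87 w 15.6
[-0.0015, 0.0004, 0.0109] [0.0, 0.0202, -0.0001] rows 1
at [629.2 301.1  64.3] [ 3.008  0.843 -0.091] t 10.87 w 15.6
[-0.0016, 0.0004, 0.0206] [0.0, 0.0402, -0.0001] rows 1
at [629.2 301.1  64.3] [ 3.008  0.843 -0.091] t 10.87 w 15.6
[-0.0012, 0.0004, 0.0272] [0.0, 0.0402, -0.0001] rows 1
```

>>> {"api": "step_arm", "payload": {
  "deltas": [
    [[-0.001,0,0.005],[0,0.01,0],-1],
    [[-0.0015,0,0.011],[0,0.02,0],-1],
    [[-0.0015,0,0.016],[0,0.03,0],-1],
    [[-0.0015,0,0.021],[0,0.04,0],-1],
    [[-0.0015,0,0.023],[0,0.04,0],-1],
    [[-0.0015,0,0.023],[0,0.04,0],-1],
    [[-0.0015,0,0.023],[0,0.04,0],-1]
  ]
}}

```text
t: 11.45
ee_pos: [628.4, 300.7, 58.1]
orientation: [-3.025, -0.848, -0.001]
ft_force: [-2.6, -0.8, 5.1]
width: 15.7
grasp_force: 30.0
```

Run:
```python
from h import *
grip_now()
```

```text
grip [-0.1  0.1 20.9] lip [79.9  0.1  2. ] near [-72.1   0.2  -0.1] rot [ 0.    -0.001 -0.   ] F [-2.6 -0.8  5.1] M [-0.3   0.74  0.  ] gf 30.0
```

Contact reached and the cover is flush by kinematics. Opening partly (the cheeks are near the fingers) and rising.

>>> {"api": "step_arm", "payload": {
  "deltas": [
    [[0,0,0],[0,0,0],-0.2],
    [[0,0,0],[0,0,0],-0.2],
    [[0,0,0],[0,0,0],-0.2],
    [[0,0,0],[0,0,0],-0.2],
    [[0,0,0],[0,0,0],-0.2],
    [[0,0,0],[0,0,0],-0.2],
    [[0,0,-0.03],[0,0,0],-0.2],
    [[0,0,-0.08],[0,0,0],-0.2],
    [[0,0,-0.15],[0,0,0],-0.2],
    [[0,0,-0.26],[0,0,0],-1],
    [[0,0,-0.38],[0,0,0],-1],
    [[0,0,-0.5],[0,0,0],-1],
    [[0,0,-0.5],[0,0,0],-1],
    [[0,0,-0.5],[0,0,0],-1],
    [[0,0,-0.5],[0,0,0],-1],
    [[0,0,-0.5],[0,0,0],-1]
  ]
}}

```text
t: 12.78
ee_pos: [627.4, 300.3, 206.4]
orientation: [3.025, 0.848, -0.003]
ft_force: [-0.1, -0.6, -0.5]
width: 0.4
grasp_force: 0.0
```

Run:
```python
from h import *
o=get_obs();print(o['width'],o['ft_force'])
plan([(bay(np.array((-165,0,158.))),tool(BYAW))])
s,t=cam('scene'),cam('top')
cv2.imwrite('pics/c5.png',np.hstack([crop(s,(230,125,290,215),0,400,600),crop(t,(230,125,290,215),0,400,600)]))
```

```text
0.3550200571394555 [-0.07228362 -0.55435061 -0.49640557]
at [627.4 300.3 206.4] [ 3.025e+00  8.480e-01 -3.000e-03] t 12.78 w 0.4
[-0.5464, 0.001, -0.0043] [-0.0001, 0.0013, -0.0001] rows 4
```

View pics/c5.png

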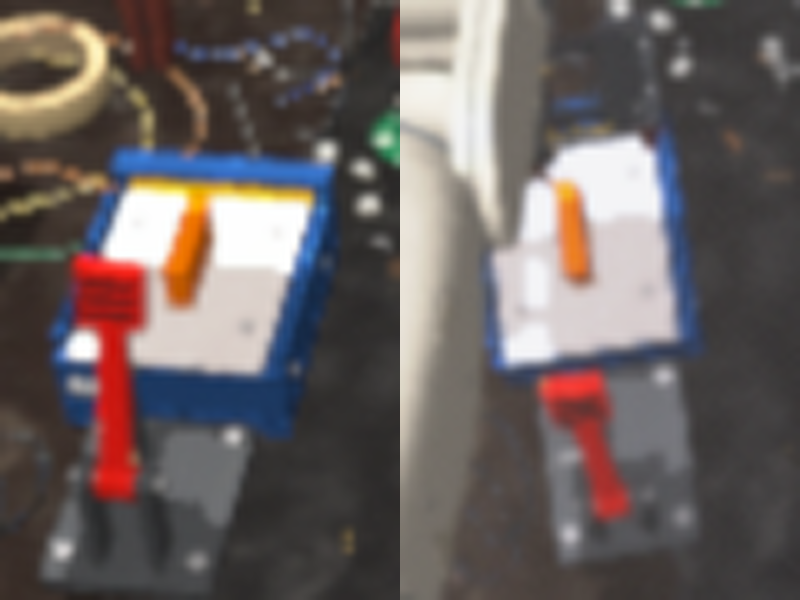

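Cover lies flush, with only a thin yellow strip visible before the ledge (scene panel (220,190)). The lever is still up. Moving the closed fingers behind the lever.

>>> {"api": "step_arm", "payload": {
  "deltas": [
    [[-0.13,0,-0.01],[0,0,0],-1],
    [[-0.26,0,-0.01],[0,0,0],-1],
    [[-0.39,0,-0.01],[0,0,0],-1],
    [[-0.5,0,-0.01],[0,0,0],-1],
    [[-0.546,0.001,-0.004],[0,0,0],-1],
    [[-0.546,0.001,-0.004],[0,0,0],-1],
    [[-0.546,0.001,0.03],[0,0,0],-1],
    [[-0.54,0.001,0.07],[0,0,0],-1],
    [[-0.53,0.001,0.1],[0,0,0],-1],
    [[-0.53,0.001,0.1],[0,0,0],-1],
    [[-0.53,0.001,0.1],[0,0,0],-1],
    [[-0.53,0.001,0.1],[0,0,0],-1]
  ]
}}

```text
t: 13.88
ee_pos: [492.9, 218.0, 176.6]
orientation: [3.025, 0.849, -0.001]
ft_force: [-0.4, -0.3, 0.5]
width: 0.6
grasp_force: 0.0
```

Run:
```python
from h import *
o=get_obs();e=Ro.from_euler('z',-BYAW).apply(o['ee_pos']-SEAT);print(e,o['ft_force'])
r=106
for f in (1.15,1.05,.95,.85,.75,.65,.55,.45,.35,.25,.15,.05,-.03,-.06,-.08):
    c=np.array([-172+r*np.cos(f)-6*np.sin(f)-10,0,17+r*np.sin(f)+6*np.cos(f)]); d=(c-e)/300; print(f,c.round(0),np.round([d[0],-d[1],-d[2]],3).tolist())
```

```text
[-1.58759403e+02 -6.56511267e-02  1.26648009e+02] [-0.38621502 -0.33742267  0.49615246]
1.15 [-144.    0.  116.] [0.049, -0.0, 0.035]
1.05 [-134.    0.  112.] [0.081, -0.0, 0.049]
0.95 [-125.    0.  107.] [0.112, -0.0, 0.066]
0.85 [-117.    0.  101.] [0.141, -0.0, 0.087]
0.75 [-109.    0.   94.] [0.167, -0.0, 0.11]
0.65 [-101.    0.   86.] [0.192, -0.0, 0.136]
0.55 [-95.   0.  78.] [0.213, -0.0, 0.164]
0.45 [-89.   0.  69.] [0.232, -0.0, 0.194]
0.35 [-84.   0.  59.] [0.248, -0.0, 0.226]
0.25 [-81.   0.  49.] [0.26, -0.0, 0.259]
0.15 [-78.   0.  39.] [0.269, -0.0, 0.293]
0.05 [-76.   0.  28.] [0.274, -0.0, 0.328]
-0.03 [-76.   0.  20.] [0.276, -0.0, 0.356]
-0.06 [-76.   0.  17.] [0.276, -0.0, 0.367]
-0.08 [-76.   0.  15.] [0.276, -0.0, 0.374]
```

>>> {"api": "step_arm", "payload": {
  "deltas": [
    [[0.03,0,0.025],[0,0,0],-1],
    [[0.049,0,0.035],[0,0,0],-1],
    [[0.065,0,0.042],[0,0,0],-1],
    [[0.081,0,0.049],[0,0,0],-1],
    [[0.097,0,0.057],[0,0,0],-1],
    [[0.112,0,0.066],[0,0,0],-1],
    [[0.127,0,0.076],[0,0,0],-1],
    [[0.141,0,0.087],[0,0,0],-1],
    [[0.155,0,0.098],[0,0,0],-1],
    [[0.167,0,0.11],[0,0,0],-1],
    [[0.18,0,0.123],[0,0,0],-1],
    [[0.192,0,0.136],[0,0,0],-1],
    [[0.203,0,0.15],[0,0,0],-1],
    [[0.213,0,0.164],[0,0,0],-1],
    [[0.223,0,0.179],[0,0,0],-1],
    [[0.232,0,0.194],[0,0,0],-1],
    [[0.24,0,0.21],[0,0,0],-1],
    [[0.248,0,0.226],[0,0,0],-1],
    [[0.248,0,0.226],[0,0,0],-1]
  ]
}}

```text
t: 15.47
ee_pos: [556.5, 256.6, 108.5]
orientation: [3.025, 0.848, 0.0]
ft_force: [0.0, -0.4, 4.1]
width: 0.6
grasp_force: 1.7
```

Run:
```python
from h import *
o=get_obs();e=Ro.from_euler('z',-BYAW).apply(o['ee_pos']-SEAT);print(e,Ro.from_euler('z',-BYAW).apply(o['ft_force']))
r=106
for f in (.3,.25,.15,.05,-.03,-.06,-.08):
    c=np.array([-172+r*np.cos(f)-6*np.sin(f)-10,0,17+r*np.sin(f)+6*np.cos(f)]); d=(c-e)/300; print(f,c.round(0),np.round([d[0],-d[1],-d[2]],3).tolist())
```

```text
[-84.33238415  -0.13656565  58.54659581] [-0.18960609 -0.3116466   4.14373173]
0.3 [-83.   0.  54.] [0.006, -0.0, 0.015]
0.25 [-81.   0.  49.] [0.012, -0.0, 0.032]
0.15 [-78.   0.  39.] [0.021, -0.0, 0.066]
0.05 [-76.   0.  28.] [0.026, -0.0, 0.101]
-0.03 [-76.   0.  20.] [0.028, -0.0, 0.129]
-0.06 [-76.   0.  17.] [0.028, -0.0, 0.14]
-0.08 [-76.   0.  15.] [0.028, -0.0, 0.147]
```

Pressing with 4 N of spring force as expected; on to the stop.

>>> {"api": "step_arm", "payload": {
  "deltas": [
    [[0.006,0,0.015],[0,0,0],-1],
    [[0.012,0,0.032],[0,0,0],-1],
    [[0.017,0,0.049],[0,0,0],-1],
    [[0.021,0,0.066],[0,0,0],-1],
    [[0.024,0,0.084],[0,0,0],-1],
    [[0.026,0,0.101],[0,0,0],-1],
    [[0.027,0,0.115],[0,0,0],-1],
    [[0.028,0,0.129],[0,0,0],-1],
    [[0.028,0,0.137],[0,0,0],-1],
    [[0.028,0,0.14],[0,0,0],-1],
    [[0.028,0,0.14],[0,0,0],-1],
    [[0.028,0,0.14],[0,0,0],-1]
  ]
}}

```text
t: 16.47
ee_pos: [563.9, 260.9, 68.7]
orientation: [-3.025, -0.848, -0.002]
ft_force: [-1.8, 0.4, 14.4]
width: 0.3
grasp_force: 7.3
```

Run:
```python
from h import *
o=get_obs();e=Ro.from_euler('z',-BYAW).apply(o['ee_pos']-SEAT);print(e,Ro.from_euler('z',-BYAW).apply(o['ft_force']))
```

```text
[-75.78433622  -0.27332656  18.70933651] [-1.26879851  1.2839658  14.37982908]
```

At the stop (tip 18.7 mm above the rim, 14 N). Lifting off.

>>> {"api": "step_arm", "payload": {
  "deltas": [
    [[0,0,-0.01],[0,0,0],-1],
    [[0,0,-0.025],[0,0,0],-1],
    [[0,0,-0.05],[0,0,0],-1],
    [[0,0,-0.1],[0,0,0],-1],
    [[0,0,-0.2],[0,0,0],-1],
    [[0,0,-0.3],[0,0,0],-1],
    [[0,0,-0.42],[0,0,0],-1],
    [[0,0,-0.5],[0,0,0],-1],
    [[0,0,-0.5],[0,0,0],-1],
    [[0,0,-0.5],[0,0,0],-1]
  ]
}}

```text
t: 17.3
ee_pos: [563.9, 260.9, 218.9]
orientation: [-3.025, -0.848, -0.004]
ft_force: [-1.5, -0.4, 0.1]
width: 0.3
grasp_force: 0.0
```

Run:
```python
from h import *
print(get_obs()['ft_force'])
s,t=cam('scene'),cam('top')
cv2.imwrite('pics/c6.png',np.hstack([crop(s,(230,125,290,215),0,400,600),crop(t,(230,125,290,215),0,400,600)]))
```

```text
[-1.47162333 -0.44304014  0.10611035]
```

View pics/c6.png

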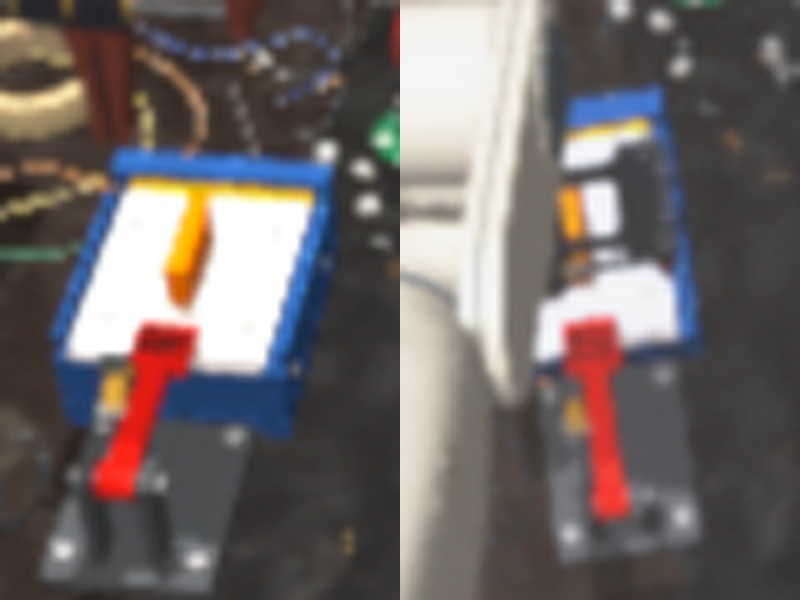

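The lever pad lies on the cover end (scene panel (165,345), top panel (593,340)) and stays down with nothing touching it. The cover is flush under the ledge. Handing in.

```bash
python3 -c "
from workcell import *
print(close_job())"
```

```text
the job is handed in; nothing more can be done
None
```

The cover is hooked under the ledge and flush on the rim, and the lever stays down on its catch by itself; I handed the job in at about 17 s, and no verdict came back.

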